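Take the cover off the detector module

ROBOT

A 6-joint arm with a two-finger parallel gripper is mounted at the origin on a cart in front of the work surface, level with it; the furniture and walls round the work are solid. World frame = base frame: x ahead of the robot, y to its left, z up, the work surface at z = 0. Lengths are in m, angles in rad, forces in N, time in s.
With the tool pointing down it reaches from about 0.25 to 0.725 m from the base axis. Payload 4 kg.
Tool frame: the origin (TCP) lies on the front face of the gripper's body, between the roots of the fingers; the fingertips stand 73 mm ahead of it and the grasp point (between the pads) lies 54 mm ahead of it; z points along the fingers, y is the line along which they close (so a half turn about z gives the same grasp; the last joint's range is limited). The gripper opens to 85 mm and grips with 20 to 120 N. Pads are 22 mm wide; open, the fingers measure 114 mm over their backs; the gripper's body (76 mm by 85 mm) begins 54 mm behind the grasp point. The pads swing forward as they close: fully open they stand 13 mm farther back than shut.
Start: joints at [1.337, 0.241, 0.005, 1.335, 0, 1.571], TCP at [0.116, 0.486, 0.304] pointing down, gripper open.
Joint ranges: [-2.72, 2.72], [-1.05, 1.87], [-1.09, 1.28], [-1.99, 2.15], [-1.42, 1.44], [-3.14, 3.14]. Speed limits (rad/s): [2.79, 2.79, 3.14, 3.14, 3.14, 3.14].

INTERFACE

Orientations are given as a unit quaternion [x, y, z, w].
In Python, from workcell import bot gives the robot as it stands. The module is installed in compiled form; this text tells all that it offers.
- The arm moves only by the tool step_arm, never from a script. Its argument "rows" is a list of rows, each a list of 2 entries, a list of its own where there are three numbers: the shift along the tool's x, y, z in mm, then the turn about the tool's z in degrees. A call has 1 to 12 rows; each row is the pose to reach, as a shift and turn from the pose commanded when the call began, along the tool's axes at that moment; what a row does not reach only later rows make up. A row lasts 1/8 s, in which the tool goes at most 62.5 mm and 10.7 degrees, less where a joint would pass 70% of its speed; a pose out of reach is approached as far as the arm can. A call with a gripper value outside its range is refused whole. "claw" is the gripper's target within -1 to 1 (shut at 1, half-way at 0, fully open at -1), set as the call begins (left out, the last holds). The fingers move at their own pace and stop on an object; the grip force is fixed at half the most. Time passes only in rows, so rows that repeat a pose let the fingers close. It gives the time, the measured TCP pose, the force, the opening and the grip force at its end, in the units of the state.
- bot.get_obs(): the state, without advancing time (a new reading comes with each control period).
- bot.camera(name): name is "scene" or "top" or "wrist"; returns (picture, depth): 384x512x3 uint8, red, green, blue; 384x512 float32, m along the optical axis (not along the pixel's ray), 0 where there is no reading.
- bot.camera_params(name): a dict with "fx", "fy", "cx", "cy" (pixels), "pose" (4x4, takes a point from camera to world coordinates). Camera axes: x right, y up, looking along -z (the intrinsics and any distortion apply to the point x, -y, -z); pixel columns grow to the right and rows downward; lengths in m; the calibration is good to about 2 mm. The wrist camera is an equidistant fisheye: a pixel r from the principal point sees the ray r / f radians off the axis. A picture is of the moment at which its call begins: read the wrist's pose just before it. camera_params takes no time and is no camera call; for the wrist camera it gives the pose at the moment of the call.
- bot.job_done(): hands the job in; it is judged then, once.
Trained networks look in the newest picture that a camera, given by its name, has taken for a name from the list of things; names that differ only in an ending like _2 or _b are one class to them, and where a whole thing is asked for, a point or a joint stands for the part that bears it (a point fixed in the world has none). Each returns a list of dicts, best first, with "score" (0 to 1); they miss things now and then, are a little off and sometimes report something else, mostly with a low value. They report only what shows in the picture. A call takes as long as a camera call.
- bot.trace(target, camera): "pixels" (384x512 bool, what is visible of it) and "uv" ([column, row] in pixels, amid what is visible of it).
The state is a dict: "clock": time; "joint_pos": joint angles; "joint_vel": joint speeds; "tau": joint torques, N m; "eef_pos": TCP position; "tool_rot": TCP orientation; "ft_force": force on the tool from outside, world axes, zero at the start; "ft_torque": the same for the moment, N m; "grip_width": finger opening in m; "grasp_force": force on a finger pad.
Only numpy, scipy, OpenCV 4.12 (cv2) and the standard library are available. Lean on these libraries where they do the work, as an engineer would, in place of code of your own. Each camera call takes 0.05 s, during which the arm holds its last target. There are 200 camera calls.

TASK

Open the detector module so that its optics can be cleaned: loosen the two brass wing screws on its blue cover one after the other, each by a quarter turn counter-clockwise until its wing lies along the slot in the cover, then lift the cover straight off by its black handle. Lay the cover down flat, right side up, in the middle of the green mat and lengthwise with it, without dropping it, and let go.

Things in the scene. Friction and masses are not known exactly. Their poses are not given: they have to be found in the camera images.
- cover: Loose blue cover of the grey module, 198x88x4 mm, 0.25 kg, in a recess (3 mm lip). Origin: centre of its underside, 40 mm above the worktop at first; x along its length, z up. Black bar handle at the centre along x: 44 long, 13 wide, 20 to 34 mm above the origin. Slots 38x18 mm along x at x=-75 and +75; the screws stand in them and stay behind: lift straight up 30 mm, then carry away.
- screw_near (a joint): Wing screw at x=-75 mm of the cover (nearer the robot), rad, counter-clockwise positive from above. Brass upright blade 32 long, 9 thick, from 6 to 32 mm above the cover's origin. At 0 it stands along the cover's y (tight), at 1.57, its stop, along the cover's x (loose, passes the slot within 10 degrees). Starts at 0.1 to 0.4, stiff (0.04 N m), does not rise, stays where left.
- screw_far (a joint): The same for the wing screw at x=+75 mm of the cover (farther from the robot). The lamp housing with a white cover and a similar screw, farther back, is only a bystander.
- mat: Flat green mat with a white border line, 230x120x3 mm, fixed on the worktop to the left or right of the module (a white notebook lies on the other side). Origin: centre of its underside, on the worktop; x along its length, z up.

How it is judged:
On the way, in this order (a step that is already met when the one before it is completed fails the run):
1. one wing screw is loose, the cover still seated (value of joint any of screw_near, screw_far above 1.38 rad and distance of cover from where it was at the start of the episode below 0.02 m), for 0.1 s.
2. both wing screws are loose, the cover still seated (value of joint each of screw_near, screw_far above 1.38 rad and distance of cover from where it was at the start of the episode below 0.02 m), for 0.1 s.
3. the cover is lifted clear of the screws (height (world z) of cover above 0.068 m and angle between cover's own z axis and vertical below 0.5 rad), for 0.1 s.
At the end, for the whole second after the job is handed in: The cover lies at rest, flat and right side up on the mat, its centre within 40 mm of the mat's centre and its length within 17 degrees of the mat's length (either way round); both screws are still loose (over 1.25 rad) (horizontal distance between cover and mat below 0.04 m and angle between the x axis of cover and the x axis of mat, either way round below 0.3 rad and height (world z) of cover below 0.009 m and angle between cover's own z axis and vertical below 0.1 rad and linear speed of cover below 0.02 m/s and value of joint each of screw_near, screw_far above 1.25 rad); the robot touches nothing.
It fails at once if the cover is forced off while a screw is tight (height (world z) of cover above 0.06 m and value of joint any of screw_near, screw_far below 1.1 rad).
It fails at once if the cover is dropped or thrown (faster than 0.5 m/s out of the gripper) (contact force between the fingers and cover below 0.05 N and linear speed of cover above 0.5 m/s).
It also fails if it takes over 67 s, if anything falls off the work surface, if the arm or the gripper's body presses on something with over 40 N, if the wrist force passes 120 N, or if a joint passes its speed limit or range.

## Working session

There is one attempt and no reset: what is moved stays moved. The work goes in short steps, Python scripts to look and compute and a tool call to move; the robot and the scene stay as the last step left them, time stands still between calls to the robot, and variables do not carry over. Pictures are saved under pics/ and viewed, at most 10 in all, crops included, and the job is handed in when it is done.

Besides the shell and the picture viewer there is one more tool, called after "Call:" in YAML: its name, and indented under it one key for each argument. step_arm: Moves the arm, as the interface text tells. Its arguments: {"type":"object","properties":{"rows":{"type":"array"},"claw":{"type":"number"}},"required":["rows"]}

```bash
mkdir -p pics
cat > h.py <<'E'
import numpy as np, cv2
from workcell import bot
def cloud(name, depth):
    p=bot.camera_params(name); T=np.array(p["pose"])
    v,u=np.mgrid[0:384,0:512]
    x=(u-p["cx"])/p["fx"]; y=(v-p["cy"])/p["fy"]
    P=np.stack([x*depth,-y*depth,-depth],-1)
    return P@T[:3,:3].T+T[:3,3]
def rect(pts):
    (c,s,a)=cv2.minAreaRect((pts[:,:2]*1000).astype(np.float32))
    if s[0]<s[1]: a+=90; s=s[::-1]
    return np.round(c,1),np.round(s,1),round((a+90)%180-90,1)
E
python3 - <<'E'
from h import *
ims=[]
for cam in ("top","scene"):
    im,d=bot.camera(cam); W=cloud(cam,d); cv2.imwrite(f"pics/{cam}0.png",im[...,::-1])
    for t in ("cover","mat","screw_near","screw_far"):
        for r in bot.trace(t,cam)[:3]:
            m=r["pixels"]&(d>0); P=W[m]
            print(cam,t,round(r["score"],2),np.round(r["uv"]),m.sum(),np.round(np.median(P,0),4) if len(P) else "",rect(P) if len(P)>5 else "")
o=bot.get_obs(); print(o["clock"],o["eef_pos"],o["tool_rot"],o["grip_width"],o["ft_force"])
print(bot.camera_params("top"))
E
```

```text
top cover 0.6 [254. 218.] 3848 [ 0.5214 -0.0902  0.044 ] (array([522.5, -90.2]), array([198. ,  87.9]), -0.4)
top mat 0.78 [162. 206.] 6297 [0.5411 0.1024 0.0029] (array([543.6, 102.9]), array([232.8, 123. ]), 7.3)
top mat 0.66 [255. 257.] 90 [ 0.4482 -0.0909  0.0712] (array([447.5, -90.7]), array([30.7, 12.1]), -73.2)
top screw_near 0.57 [251. 258.] 74 [ 0.4481 -0.0891  0.0716] (array([446.9, -90. ]), array([28.9, 10.2]), -87.0)
top screw_near 0.51 [167. 205.] 6169 [0.5432 0.1021 0.0029] (array([544.5, 102.9]), array([230.1, 120.5]), 7.0)
top screw_far 0.66 [256. 179.] 78 [ 0.5959 -0.0917  0.0713] (array([596.7, -90.7]), array([29.3,  9.2]), -71.4)
scene cover 0.56 [267. 208.] 3062 [ 0.5149 -0.0831  0.0432] (array([525.1, -90.1]), array([202.3,  95.3]), -0.3)
scene mat 0.61 [204. 286.] 6911 [0.5383 0.1063 0.0023] (array([547. , 102.3]), array([234. , 123.5]), 6.6)
scene screw_far 0.39 [235. 186.] 98 [ 0.595  -0.0862  0.0682] (array([597. , -89.6]), array([32.3,  9.7]), -69.1)
0.5 [0.11584489 0.48637586 0.30387261] [ 1.16644025e-01  9.93173786e-01 -3.78773792e-05  3.60964599e-06] 0.0854769022637545 [ 0.15531962 -0.2221918  -0.37011253]
{'fx': 427.9952459151888, 'fy': 427.9952459151888, 'cx': 257.7321263711355, 'cy': 192.22133228740844, 'pose': array([[ 0.02907124,  0.9929946 , -0.11452771,  0.47399258],
       [-0.99919293,  0.03204597,  0.02421861, -0.07051114],
       [ 0.0277191 ,  0.11373121,  0.9931248 ,  0.90242943],
       [ 0.        ,  0.        ,  0.        ,  1.        ]])}
```

View pics/top0.png

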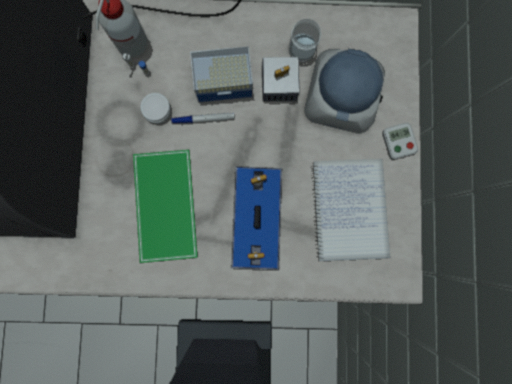

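View pics/scene0.png

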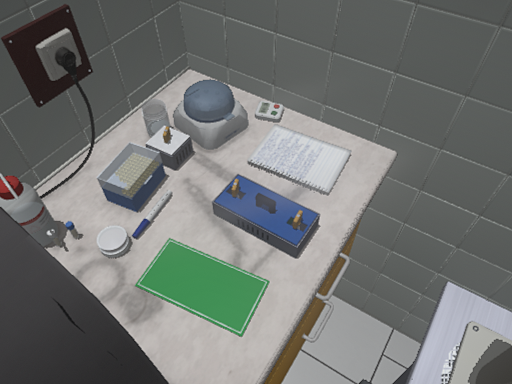

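The top picture shows the cover at px (257,218), its screws at (257,255) and (259,180), and the mat at (165,206). The scene picture agrees. I'll go above the near screw.

Call:
step_arm:
  rows:
    - [[-40,-42,6],6]
    - [[-80,-85,12],12]
    - [[-120,-127,18],18]
    - [[-160,-170,25],24]
    - [[-200,-212,31],30]
    - [[-240,-255,37],36]
    - [[-280,-297,43],42]
    - [[-320,-340,50],48]
    - [[-360,-382,56],54]
    - [[-400,-425,62],60]
    - [[-440,-467,68],64]
    - [[-456,-484,70],65]
  claw: 0.0

```text
clock: 2.0
eef_pos: [0.4485, -0.0929, 0.2336]
tool_rot: [0.634, 0.774, 0.0, 0.0]
ft_force: [-1.0, -0.0, 0.4]
grip_width: 0.0429
grasp_force: 0.0
```

Call:
step_arm:
  rows:
    - [[0,0,0],0]
    - [[0,0,0],0]
    - [[0,0,0],0]
    - [[0,0,0],0]

```text
clock: 2.5
eef_pos: [0.4471, -0.0892, 0.2342]
tool_rot: [0.631, 0.775, 0.0, 0.0]
ft_force: [0.1, -0.1, 0.9]
grip_width: 0.043
grasp_force: 0.0
```

```bash
cat >> h.py <<'E'
from scipy.spatial.transform import Rotation as R
def wcloud(depth,p):
    T=np.array(p["pose"]); v,u=np.mgrid[0:384,0:512].astype(float)
    a=u-p["cx"]; b=v-p["cy"]; r=np.hypot(a,b)+1e-9; th=np.hypot(a/p["fx"],b/p["fy"])
    t=np.tan(np.minimum(th,1.5)); P=np.stack([a/r*t*depth,-b/r*t*depth,-depth],-1)
    return P@T[:3,:3].T+T[:3,3]
def state():
    o=bot.get_obs(); M=R.from_quat(o["tool_rot"]).as_matrix()
    print("t",o["clock"],"pos",np.round(o["eef_pos"],4),"yaw_y",round(np.degrees(np.arctan2(M[1,1],M[0,1])),1),"tilt",np.round(M[:,2],3),"j",np.round(o["joint_pos"],2),"w",round(o["grip_width"],4),"F",np.round(o["ft_force"],1),"g",round(o["grasp_force"],1))
    return o,M
def toolshift(target,M,o): return np.round(1000*M.T@(np.array(target)-o["eef_pos"]),1)
def look(names,tag):
    o,M=state(); p=bot.camera_params("wrist"); im,d=bot.camera("wrist"); W=wcloud(d,p)
    cv2.imwrite(f"pics/{tag}.png",im[...,::-1])
    for t in names:
        for r in bot.trace(t,"wrist")[:3]:
            m=r["pixels"]&(d>0); P=W[m]
            if len(P)>5: print(t,round(r["score"],2),np.round(r["uv"]),m.sum(),np.round(np.median(P,0),4),rect(P))
            if t[:5]=="screw" and len(P)>5:
                Q=P[(P[:,2]>.066)&(P[:,2]<.08)]
                if len(Q)>5: print("   top",len(Q),rect(Q))
    return o,M,im,d,W
E
python3 -c "
from h import *
look(['screw_near','cover'],'w1')"
```

```text
t 2.5 pos [ 0.4471 -0.0892  0.2342] yaw_y 11.7 tilt [ 0. -0. -1.] j [-0.2   0.2  -0.24  1.14  0.    1.17] w 0.043 F [ 0.1 -0.1  0.9] g 0.0
screw_near 0.74 [250. 198.] 466 [ 0.4472 -0.0869  0.0709] (array([448.3, -91.9]), array([36.8, 11.2]), -81.7)
   top 383 (array([447.7, -89.2]), array([31.,  9.]), -85.1)
cover 0.61 [317. 203.] 15010 [ 0.5094 -0.084   0.0437] (array([523.4, -91.4]), array([200.9,  91.4]), -0.5)
```

View pics/w1.png

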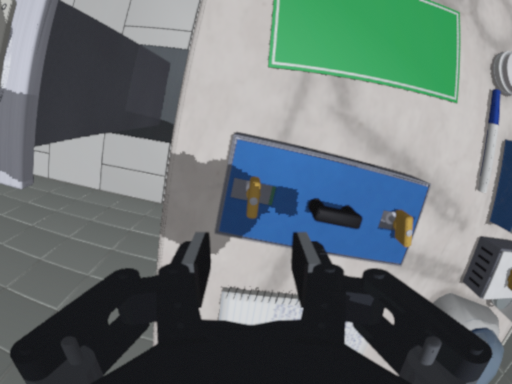

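The near screw is at px (253,198), the handle at (335,213) and the far screw at (403,230), clear of the fingers. The blade is about 5° off tight, so I'll descend and grip.

Call:
step_arm:
  rows:
    - [[-1,1,30],6]
    - [[-1,1,60],6]
    - [[-1,1,85],6]
    - [[-1,1,102],6]
    - [[-1,1,112],6]
    - [[-1,1,112],6]
    - [[-1,1,112],6]
  claw: 0.0

```text
clock: 3.52
eef_pos: [0.449, -0.0909, 0.1226]
tool_rot: [0.672, 0.741, 0.0, 0.001]
ft_force: [0.6, -0.9, 0.4]
grip_width: 0.0428
grasp_force: 0.0
```

Call:
step_arm:
  rows:
    - [[0,0,0],0]
    - [[0,0,0],0]
    - [[0,0,0],0]
    - [[0,0,0],0]
    - [[0,0,0],0]
    - [[0,0,0],0]
  claw: 1.0

```text
clock: 4.28
eef_pos: [0.4493, -0.0909, 0.1227]
tool_rot: [0.672, 0.741, 0.001, 0.001]
ft_force: [1.3, 0.3, 6.1]
grip_width: 0.008
grasp_force: 61.8
```

```bash
python3 -c "
from h import *
state()"
```

```text
t 4.275 pos [ 0.4493 -0.0909  0.1227] yaw_y 5.6 tilt [ 0.002 -0.    -1.   ] j [-0.2   0.33 -0.39  0.85  0.    1.27] w 0.008 F [1.3 0.3 6.1] g 61.8
```

Call:
step_arm:
  rows:
    - [[0,0,0],-9]
    - [[0,0,0],-18]
    - [[0,0,0],-27]
    - [[0,0,0],-36]
    - [[0,0,0],-45]
    - [[0,0,0],-54]
    - [[0,0,0],-63]
    - [[0,0,0],-72]
    - [[0,0,0],-79]
    - [[0,0,0],-83]
    - [[0,0,0],-83]
    - [[0,0,0],-83]
  claw: 1.0

```text
clock: 5.78
eef_pos: [0.45, -0.0903, 0.1227]
tool_rot: [0.012, 1.0, 0.001, 0.002]
ft_force: [3.7, 3.7, 4.0]
grip_width: 0.0075
grasp_force: 61.7
```

```bash
python3 -c "
from h import *
state()"
```

```text
t 5.775 pos [ 0.45   -0.0903  0.1227] yaw_y 88.6 tilt [ 0.004  0.001 -1.   ] j [-0.2   0.33 -0.39  0.85  0.   -0.17] w 0.0075 F [3.7 3.7 4. ] g 61.7
```

Call:
step_arm:
  rows:
    - [[0,0,0],0]
    - [[0,0,0],0]
    - [[0,0,0],0]
    - [[0,0,0],0]
    - [[0,0,-10],0]
    - [[0,0,-40],0]
    - [[0,0,-80],0]
    - [[0,0,-111],0]
    - [[0,0,-111],0]
  claw: 0.0

```text
clock: 6.9
eef_pos: [0.4502, -0.0912, 0.2363]
tool_rot: [0.012, 1.0, -0.001, 0.003]
ft_force: [-0.5, -0.1, -0.3]
grip_width: 0.0427
grasp_force: 0.0
```

Call:
step_arm:
  rows:
    - [[-25,0,0],10]
    - [[-50,0,0],20]
    - [[-80,0,0],30]
    - [[-110,0,0],40]
    - [[-135,0,0],50]
    - [[-149,0,0],60]
    - [[-149,0,0],70]
    - [[-149,0,0],70]
    - [[-149,0,0],70]
    - [[-149,0,0],70]
  claw: 0.0

```text
clock: 8.15
eef_pos: [0.5972, -0.0945, 0.2329]
tool_rot: [0.583, 0.812, -0.0, -0.0]
ft_force: [0.1, -0.6, 0.3]
grip_width: 0.0426
grasp_force: 0.0
```

```bash
python3 -c "
from h import *
look(['screw_far','screw_near','cover'],'w2')"
```

```text
t 8.15 pos [ 0.5972 -0.0945  0.2329] yaw_y 18.7 tilt [-0.  0. -1.] j [-0.16  0.48  0.17  1.26  0.    1.09] w 0.0426 F [ 0.1 -0.6  0.3] g 0.0
screw_far 0.74 [255. 189.] 522 [ 0.5971 -0.0886  0.0708] (array([600.2, -93.3]), array([38.4, 14.4]), -72.7)
   top 403 (array([597.5, -90.7]), array([31.7,  8.9]), -68.3)
screw_near 0.58 [ 97. 140.] 557 [ 0.4514 -0.0876  0.0691] (array([446.4, -92.1]), array([36.4, 22.5]), 24.6)
   top 326 (array([449.1, -89.3]), array([30.4,  9.3]), -3.1)
cover 0.77 [181. 162.] 17304 [ 0.5298 -0.0846  0.0437] (array([523.1, -91.3]), array([199.6,  91.1]), -0.5)
```

View pics/w2.png

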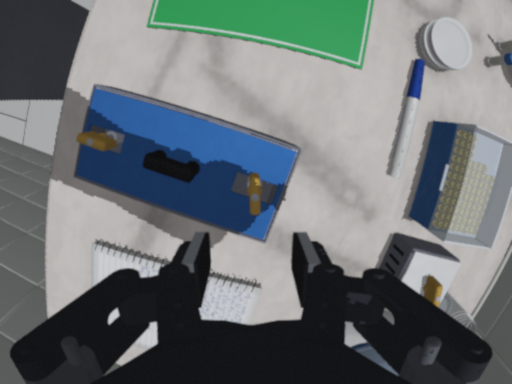

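The near wing at px (100,140) now lies along its slot. The far wing at (255,193) needs about 3° more tool turn and a small shift before I grip it.

Call:
step_arm:
  rows:
    - [[3,1,30],-3]
    - [[3,1,60],-3]
    - [[3,1,85],-3]
    - [[3,1,101],-3]
    - [[3,1,111],-3]
    - [[3,1,111],-3]
    - [[3,1,111],-3]
  claw: 0.0

```text
clock: 9.22
eef_pos: [0.5981, -0.0915, 0.1229]
tool_rot: [0.562, 0.827, 0.0, 0.001]
ft_force: [0.2, -1.0, 0.2]
grip_width: 0.0428
grasp_force: 0.0
```

Call:
step_arm:
  rows:
    - [[0,0,0],0]
    - [[0,0,0],0]
    - [[0,0,0],0]
    - [[0,0,0],0]
    - [[0,0,0],0]
    - [[0,0,0],0]
  claw: 1.0

```text
clock: 9.98
eef_pos: [0.5989, -0.0909, 0.1229]
tool_rot: [0.562, 0.827, 0.001, 0.001]
ft_force: [4.6, 3.0, 3.0]
grip_width: 0.0078
grasp_force: 61.5
```

```bash
python3 -c "
from h import *
state()"
```

```text
t 9.975 pos [ 0.5989 -0.0909  0.1229] yaw_y 21.6 tilt [ 0.004  0.001 -1.   ] j [-0.15  0.57  0.02  1.01  0.    1.04] w 0.0078 F [4.6 3.  3. ] g 61.5
```

Call:
step_arm:
  rows:
    - [[0,0,0],-9]
    - [[0,0,0],-18]
    - [[0,0,0],-27]
    - [[0,0,0],-36]
    - [[0,0,0],-45]
    - [[0,0,0],-54]
    - [[0,0,0],-62]
    - [[0,0,0],-67]
    - [[0,0,0],-67]
    - [[0,0,0],-67]
  claw: 1.0

```text
clock: 11.22
eef_pos: [0.5986, -0.0914, 0.1229]
tool_rot: [0.013, 1.0, -0.0, 0.002]
ft_force: [4.6, 1.9, 5.2]
grip_width: 0.0079
grasp_force: 61.7
```

Call:
step_arm:
  rows:
    - [[0,0,0],0]
    - [[0,0,0],0]
    - [[0,0,0],0]
    - [[0,0,0],0]
    - [[0,0,-10],0]
    - [[0,0,-40],0]
    - [[0,0,-80],0]
    - [[0,0,-111],0]
    - [[0,0,-111],0]
  claw: 0.0

```text
clock: 12.35
eef_pos: [0.5992, -0.0916, 0.2372]
tool_rot: [0.012, 1.0, -0.001, 0.004]
ft_force: [0.3, -0.2, -0.3]
grip_width: 0.0429
grasp_force: 0.0
```

Call:
step_arm:
  rows:
    - [[20,0,0],0]
    - [[45,0,0],0]
    - [[65,0,0],0]
    - [[75,0,0],0]
    - [[75,0,0],0]
    - [[75,0,0],0]
    - [[75,0,0],0]
  claw: 0.0

```text
clock: 13.22
eef_pos: [0.5231, -0.0895, 0.2328]
tool_rot: [0.012, 1.0, -0.0, 0.0]
ft_force: [0.1, -0.9, 0.4]
grip_width: 0.0425
grasp_force: 0.0
```

```bash
python3 -c "
from h import *
look(['screw_far','screw_near','cover','mat'],'w3')"
```

```text
t 13.225 pos [ 0.5231 -0.0895  0.2328] yaw_y 88.6 tilt [ 0. -0. -1.] j [-0.17  0.34 -0.05  1.18  0.   -0.15] w 0.0425 F [ 0.1 -0.9  0.4] g 0.0
screw_far 0.93 [250. 269.] 411 [ 0.5915 -0.0912  0.0705] (array([599.5, -91.3]), array([37.1, 12.6]), 1.2)
   top 297 (array([596.6, -91.4]), array([30.9,  8.3]), -1.2)
screw_near 0.73 [248. 108.] 455 [ 0.4484 -0.0897  0.0713] (array([448.2, -89.8]), array([30.2, 12.1]), 6.7)
   top 434 (array([448. , -89.9]), array([30.5,  8.6]), -1.4)
cover 0.82 [249. 179.] 17849 [ 0.5093 -0.0899  0.0437] (array([523.8, -90.4]), array([202.3,  91.3]), 0.0)
mat 0.72 [410. 185.] 14747 [0.527  0.0963 0.0027] (array([545.5, 103.5]), array([231.5, 123.7]), 7.0)
```

View pics/w3.png

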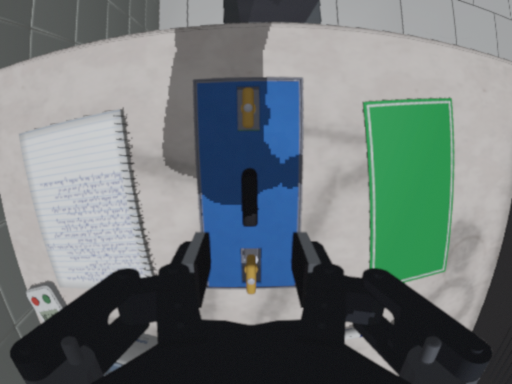

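Both wings, at px (248,108) and (251,270), lie along their slots, and the handle is at (250,197). I'll grip the handle and lift.

Call:
step_arm:
  rows:
    - [[0,-1,30],0]
    - [[0,-1,60],0]
    - [[0,-1,85],0]
    - [[0,-1,101],0]
    - [[0,-1,111],0]
    - [[0,-1,111],0]
    - [[0,-1,111],0]
  claw: 0.0

```text
clock: 14.35
eef_pos: [0.523, -0.0906, 0.1226]
tool_rot: [0.012, 1.0, -0.0, 0.001]
ft_force: [-0.5, -0.5, -0.6]
grip_width: 0.0429
grasp_force: 0.0
```

Call:
step_arm:
  rows:
    - [[0,0,0],0]
    - [[0,0,0],0]
    - [[0,0,0],0]
    - [[0,0,0],0]
    - [[0,0,0],0]
    - [[0,0,0],0]
  claw: 1.0

```text
clock: 15.1
eef_pos: [0.523, -0.0907, 0.1228]
tool_rot: [0.012, 1.0, -0.0, 0.001]
ft_force: [-1.7, -0.2, 5.8]
grip_width: 0.0114
grasp_force: 60.2
```

Call:
step_arm:
  rows:
    - [[0,0,-5],0]
    - [[0,0,-12],0]
    - [[0,0,-20],0]
    - [[0,0,-30],0]
    - [[0,0,-40],0]
    - [[0,0,-55],0]
    - [[0,0,-70],0]
    - [[0,0,-80],0]
    - [[0,0,-80],0]
    - [[0,0,-80],0]
  claw: 1.0

```text
clock: 16.35
eef_pos: [0.5221, -0.0904, 0.2015]
tool_rot: [0.012, 1.0, 0.0, -0.0]
ft_force: [-1.1, 0.4, -2.6]
grip_width: 0.0122
grasp_force: 59.2
```

```bash
python3 -c "
from h import *
o,M,im,d,W=look(['screw_far','screw_near','cover','mat'],'w4')
print('to mat',toolshift([.545,.103,o['eef_pos'][2]],M,o))"
```

```text
t 16.35 pos [ 0.5221 -0.0904  0.2015] yaw_y 88.6 tilt [-0.001  0.    -1.   ] j [-0.17  0.37 -0.1   1.11  0.   -0.15] w 0.0122 F [-1.1  0.4 -2.6] g 59.2
screw_near 0.95 [246. 105.] 648 [ 0.4481 -0.0898  0.0712] (array([447.4, -90. ]), array([39.4, 12.5]), -0.9)
   top 619 (array([448. , -89.9]), array([31.5,  8.8]), -1.4)
cover 0.82 [248. 168.] 32576 [ 0.4791 -0.0896  0.1226] (array([538.4, -90.9]), array([283.3, 163.5]), -1.2)
cover 0.42 [246. 108.] 617 [ 0.4484 -0.0899  0.0712] (array([448.1, -89.6]), array([31.3, 11.7]), 0.2)
mat 0.76 [423. 194.] 16641 [0.5266 0.0942 0.0027] (array([545.2, 102.4]), array([229.6, 121.4]), 6.9)
to mat [-18.2 193.9   0. ]
```

View pics/w4.png

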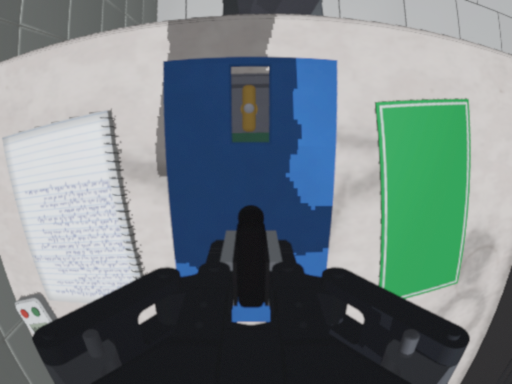

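The cover hangs level at px (250,168), about 40 mm above the screws, with the near wing seen through the slot at (249,108). The mat is at (423,194), so I'll carry it there.

Call:
step_arm:
  rows:
    - [[0,8,0],0]
    - [[-2,25,0],-1]
    - [[-4,48,0],-2]
    - [[-7,75,0],-3]
    - [[-10,103,0],-4]
    - [[-13,130,0],-5]
    - [[-15,155,0],-6]
    - [[-17,175,0],-7]
    - [[-18,188,0],-7.5]
    - [[-18,194,0],-7.5]
    - [[-18,194,0],-7.5]
    - [[-18,194,0],-7.5]
  claw: 1.0

```text
clock: 18.1
eef_pos: [0.5451, 0.1023, 0.2019]
tool_rot: [-0.053, 0.999, -0.0, -0.0]
ft_force: [-0.3, 0.5, -3.8]
grip_width: 0.0117
grasp_force: 59.1
```

Call:
step_arm:
  rows:
    - [[0,0,15],0]
    - [[0,0,35],0]
    - [[0,0,55],0]
    - [[0,0,75],0]
    - [[0,0,90],0]
    - [[0,0,100],0]
    - [[0,0,106],0]
    - [[0,0,110],0]
    - [[0,0,110],0]
    - [[0,0,110],0]
  claw: 1.0

```text
clock: 19.35
eef_pos: [0.5455, 0.1031, 0.0924]
tool_rot: [-0.053, 0.999, 0.0, 0.001]
ft_force: [0.5, -0.8, -3.4]
grip_width: 0.0118
grasp_force: 59.2
```

```bash
python3 -c "
from h import *
state()
im,d=bot.camera('top'); W=cloud('top',d)
for t in ('cover','mat'):
  for r in bot.trace(t,'top')[:2]:
    P=W[r['pixels']&(d>0)]; print(t,round(r['score'],2),len(P),np.round(np.median(P,0),4),rect(P))"
```

```text
t 19.35 pos [0.5455 0.1031 0.0924] yaw_y 96.1 tilt [ 0.001  0.    -1.   ] j [ 0.19  0.53 -0.16  0.88 -0.    0.08] w 0.0118 F [ 0.5 -0.8 -3.4] g 59.2
cover 0.73 2429 [0.5077 0.0895 0.0134] (array([545.3,  98.4]), array([209.2,  93.4]), 1.6)
cover 0.17 82 [ 0.5957 -0.0905  0.0708] (array([596.8, -89.8]), array([30.9,  9.5]), 1.6)
mat 0.73 2073 [0.5024 0.0751 0.003 ] (array([545.8, 101.7]), array([234.4, 121.7]), 5.7)
```

Call:
step_arm:
  rows:
    - [[0,0,2],0]
    - [[0,0,4],0]
    - [[0,0,5],0]
    - [[0,0,6],0]
    - [[0,0,6.5],0]
    - [[0,0,6.5],0]
    - [[0,0,6.5],0]
  claw: 1.0

```text
clock: 20.38
eef_pos: [0.5451, 0.103, 0.0858]
tool_rot: [-0.053, 0.999, 0.0, 0.0]
ft_force: [-2.5, -0.6, 3.7]
grip_width: 0.0121
grasp_force: 59.8
```

Contact: the vertical force went from -3.4 to +3.7 N. Now I'll release, rise and check.

Call:
step_arm:
  rows:
    - [[0,0,0],0]
    - [[0,0,0],0]
    - [[0,0,0],0]
    - [[0,0,0],0]
    - [[0,0,0],0]
    - [[0,0,-5],0]
    - [[0,0,-25],0]
    - [[0,0,-65],0]
    - [[0,0,-115],0]
    - [[0,0,-150],0]
    - [[0,0,-150],0]
    - [[0,0,-150],0]
  claw: 0.0

```text
clock: 21.88
eef_pos: [0.5448, 0.103, 0.2351]
tool_rot: [-0.053, 0.999, -0.0, -0.0]
ft_force: [0.2, 0.1, -0.2]
grip_width: 0.0426
grasp_force: 0.0
```

```bash
python3 -c "
from h import *
look(['cover','mat','screw_near','screw_far'],'w5')"
```

```text
t 21.875 pos [0.5448 0.103  0.2351] yaw_y 96.1 tilt [-0.001 -0.    -1.   ] j [0.19 0.39 0.03 1.21 0.   0.08] w 0.0426 F [ 0.2  0.1 -0.2] g 0.0
cover 0.72 [248. 178.] 14045 [0.5354 0.1027 0.0067] (array([545.2, 103.4]), array([198.5,  88.9]), 6.4)
cover 0.26 [ 58. 223.] 597 [ 0.5958 -0.0872  0.0624] (array([603.1, -95.8]), array([44. , 24.8]), -41.9)
mat 0.79 [247. 128.] 8113 [0.4993 0.098  0.0027] (array([545.8, 102.2]), array([234.1, 123.6]), 6.6)
screw_near 0.69 [58. 77.] 721 [ 0.4484 -0.0859  0.0636] (array([ 445.2, -105.9]), array([47. , 35.8]), 86.4)
   top 311 (array([447.7, -88.7]), array([31.3,  9.8]), -2.8)
screw_far 0.75 [ 59. 225.] 567 [ 0.5958 -0.0871  0.0623] (array([ 604.3, -100.2]), array([46.4, 31.6]), -60.5)
   top 220 (array([597.5, -89.8]), array([30.9,  8. ]), -3.1)
screw_far 0.23 [249. 177.] 13953 [0.535  0.1026 0.0067] (array([545.1, 103.4]), array([198.5,  88.9]), 6.3)
```

View pics/w5.png

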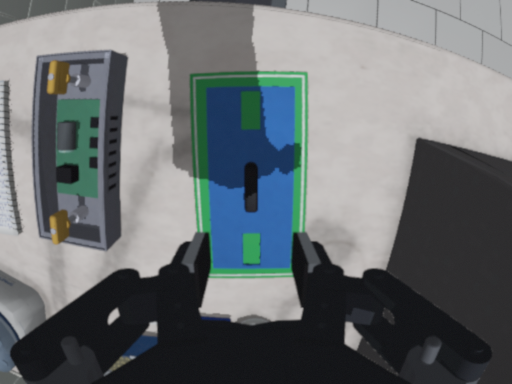

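The cover lies centred on the mat at px (250,178), within 1–2 mm and aligned. Both wings at (58,77) and (59,226) are still loose, and the gripper is clear.

```bash
python3 -c "
from workcell import bot
print(bot.job_done())"
```

```text
the job is handed in; nothing more can be done
None
```

The job is handed in: both wing screws are loose and the cover lies flat, right side up, in the middle of the green mat, within about 2 mm and 1° by the last camera look; no verdict came back.

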